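Tip the column case label-up on the mat and log it

TASK

The blue column case stands on end on the round mat. With your fingertips, push it over so that it lies flat on the mat with its yellow label facing up, then press the green button on the reader console to log it and let the button come up again. Do not pick the case up or drag it along standing, and leave the other things on the bench where they are.

Things in the scene. Friction and masses are not known exactly. Their poses are not given: they have to be found in the camera images.
- case: Blue rigid case, 36 mm thick (x), 60 wide (y), 130 long (z), 100 to 220 g, loose, standing on end on the mat. Origin: centre of its foot, z up to its other end. Its yellow label with dark bars is on the +x face and folds over the top edge there; other faces plain blue. The label may face any way. Pushed high on the label face it rocks without sliding and falls over by itself past 16 degrees.
- case_mid (a point): Centre of the blue case, 65 mm along its z axis from its origin.
- mat: Round grey-green mat, 340 mm across, 3 mm thick, fixed to the bench. Origin: centre of its underside, at bench height. The case stands within 15 mm of its centre, and there is room for it to fall any way and lie on the mat.
- console: Fixed cream reader console to the robot's right of the mat, 180 (x) by 100 (y) by 45 mm high. Origin: centre of its underside. The button is on its top, 55 mm from the centre towards -x. A mast, 16 mm across, stands 72 mm towards +x and 25 mm towards -y; it carries a head of 34 x 90 x 26 mm, centred over y = 0, its top 218 mm above the bench.
- log_top (a point): Centre of the top of the green push button, 32 mm across; it is pressed straight down.
- log (a joint): Travel of the green button: 0 up, 0.006 m fully down (about 5 N); it springs back. It logs at 0.004.
- spare: Grey case with a white label, same size as the blue one, standing on end; leave alone. Origin: centre of its underside.
- amber: Amber bottle, 60 mm across, 125 mm high; leave alone. Origin: centre of its underside.
- rack: White vial rack with blue-capped vials, 60 x 120 x 47 mm; leave alone. Origin: centre of its underside.
- bulb: Red-brown rubber pipette bulb, 54 mm across, 85 mm high, standing; leave alone. Origin: centre of its underside.
- jar: White jar with red lid, 54 mm across, 60 mm high; leave alone. Origin: centre of its underside.
- mouse: Black computer mouse, 100 x 58 x 32 mm; leave alone. Origin: centre of its underside.
Things that resemble listed ones, but are neither listed nor needed, are in the scene too. Of the things that look like the case, take the one that is farthest to the robot's left at the start.

How it is judged:
By the outcome, as a careful person would: the job done as asked, in the order asked, and still so for the second after the job is handed in, with the robot touching nothing.
It also fails if it takes over 38 s, if anything falls off the work surface, if the arm or the gripper's body presses on something with over 40 N, if the wrist force passes 120 N, or if a joint passes its speed limit or range.

ROBOT

A 6-joint arm with a two-finger parallel gripper is mounted at the origin on the work surface. World frame = base frame: x ahead of the robot, y to its left, z up, the work surface at z = 0. Lengths are in m, angles in rad, forces in N, time in s.
With the tool pointing down it reaches from about 0.375 to 0.9 m from the base axis. Payload 3.1 kg.
Tool frame: the origin (TCP) lies midway between the tips of the shut fingers; the grasp point (between the pads) lies 19 mm behind it (pinch_z is the distance from the TCP to the grasp point, in m); z points along the fingers, y is the line along which they close (so a half turn about z gives the same grasp; the last joint's range is limited). The gripper opens to 85 mm and grips with 20 to 120 N. Pads are 22 mm wide; open, the fingers measure 114 mm over their backs; the gripper's body (76 mm by 85 mm) begins 54 mm behind the grasp point. The pads swing forward as they close: fully open they stand 13 mm farther back than shut.
Start: joints at [-1.363, 0.527, 1.433, -0, 1.181, -0.178], TCP at [0.235, -0.579, 0.231] pointing down, gripper open.
Joint ranges: [-3.08, 3.08], [-0.75, 2.2], [0.22, 2.44], [-1.43, 4.57], [0, 2.65], [-2.85, 2.85]. Speed limits (rad/s): [2.79, 2.79, 3.14, 3.14, 3.14, 3.14].

INTERFACE

Orientations are given as a unit quaternion [x, y, z, w].
In Python, from station import sense, snapshot, camera_params, sign_off, pinch_z gives the robot as it stands. The module is installed in compiled form; this text tells all that it offers.
- The arm moves only by the shell command python3 -m handwheel 'ROWS' [FORCE]. ROWS is JSON, a list that holds one entry, the list of rows, each a list of 7 numbers: the turn, a rotation vector about the tool's x, y, z in degrees, then the shift along the tool's x, y, z in m, then the opening, from 0 (shut) to 1 (fully open). A call has 1 to 20 rows; each row shifts and turns the commanded pose from where the row before left it, along the tool's axes as they then stand; what a row does not reach is not made up. A row lasts 1/8 s, in which the tool goes at most 62.5 mm and 10.7 degrees, less where a joint would pass 70% of its speed; a pose out of reach is approached as far as the arm can. A call with a gripper value outside its range is refused whole. The fingers move at their own pace and stop on an object; FORCE is the grip in N (left out, the last holds). Time passes only in rows, so rows that do not move let the fingers close. It gives the time, the measured TCP pose, the force, the opening and the grip force at its end, in the units of the state.
- sense(): the state, without advancing time (a new reading comes with each control period).
- snapshot(name): name is "scene" or "top" or "wrist"; returns the picture (480x640x3 uint8, red, green, blue); there is no depth.
- camera_params(name): a dict with "fx", "fy", "cx", "cy" (pixels), "world_to_cam" (4x4, takes a point from world to camera coordinates); the wrist camera has in their place "mount" (4x4, takes a point from camera to tool coordinates, whose origin is the TCP and whose axes are the flange's). Camera axes: x right, y down, z forward; pixel columns grow to the right and rows downward; lengths in m; the calibration is good to about 2 mm. The wrist camera is an equidistant fisheye: a pixel r from the principal point sees the ray r / f radians off the axis. A picture is of the moment at which its call begins: read the wrist's pose just before it. camera_params takes no time and is no camera call.
- sign_off(): hands the job in; it is judged then, once.
The state is a dict: "t": time; "q": joint angles; "qd": joint speeds; "tau": joint torques, N m; "tcp_pos": TCP position; "tool_rot": TCP orientation; "force": force on the tool from outside, world axes, zero at the start; "ft_torque": the same for the moment, N m; "finger_gap": opening from 0.0 (shut) to 1.0 (fully open); "gripper_force": force on a finger pad.
Only numpy, scipy, OpenCV 4.12 (cv2) and the standard library are available. Lean on these libraries where they do the work, as an engineer would, in place of code of your own. Each camera call takes 0.05 s, during which the arm holds its last target. There are 200 camera calls.

## Working session

There is one attempt and no reset: what is moved stays moved. The work goes in short steps, Python scripts to look and compute and a shell command to move; the robot and the scene stay as the last step left them, time stands still between calls to the robot, and variables do not carry over. Pictures are saved under pics/ and viewed, at most 10 in all, crops included, and the job is handed in when it is done.

```bash
mkdir -p pics
python3 - <<'E'
from station import *
import cv2
s=sense();print(s['t'],s['tcp_pos'],s['tool_rot'],pinch_z)
for n in('scene','top'):
    cv2.imwrite(f'pics/{n}0.png',snapshot(n)[:,:,::-1]);c=camera_params(n);print({k:c[k] for k in('fx','fy','cx','cy')},c['world_to_cam'])
E
```

```text
0.0 [ 0.2350732  -0.57834258  0.23033774] [ 9.81456394e-01  1.91682526e-01 -1.28576480e-05 -1.07498453e-03] 0.0187
{'fx': 607.6276256878405, 'fy': 607.6276256878405, 'cx': 323.26329431734416, 'cy': 238.8570985611354} [[-0.8916852   0.45245779  0.01339584  0.47461026]
 [ 0.3400326   0.68906972 -0.63996934 -0.17776416]
 [-0.29878977 -0.56609617 -0.76828367  1.65041523]
 [ 0.          0.          0.          1.        ]]
{'fx': 571.195969046032, 'fy': 571.195969046032, 'cx': 320.3883485093158, 'cy': 238.8818969498358} [[-0.01063263 -0.99989806 -0.00952994  0.06628528]
 [-0.99887822  0.01106061 -0.04604298  0.5545859 ]
 [ 0.0461437   0.00902969 -0.998894    1.49317741]
 [ 0.          0.          0.          1.        ]]
```

View pics/scene0.png

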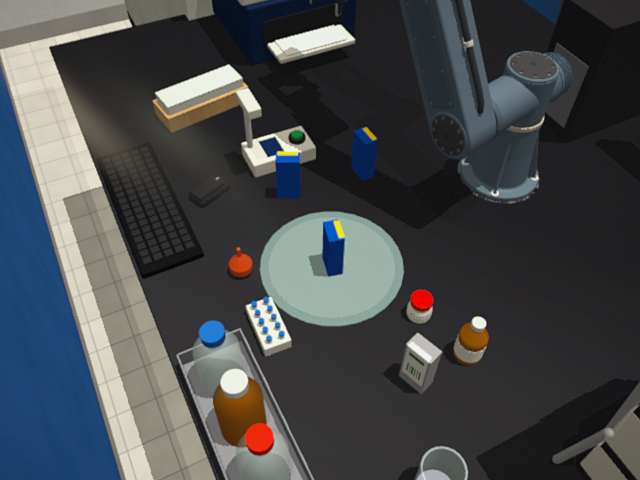

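View pics/top0.png

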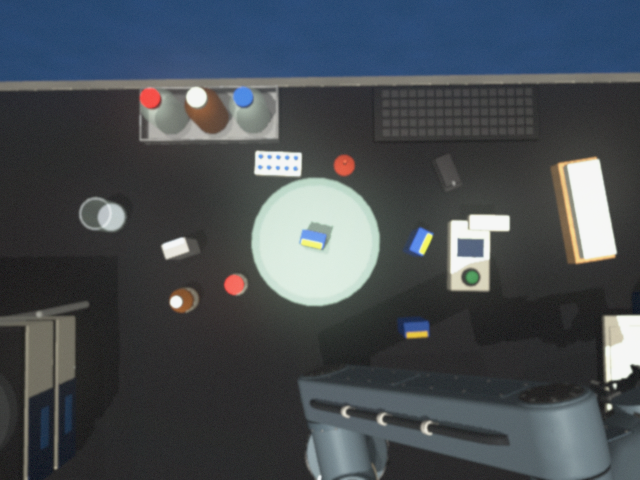

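The scene has three blue cases: top (313,239) on the mat, (421,241), and (413,328). The one on the mat is farthest left (+y, smaller column). Its yellow strip is on the robot side, so I push it away from the robot. I'll confirm that in an enlarged crop.

Run:
```python
import cv2,numpy as np
t=cv2.imread('pics/top0.png');s=cv2.imread('pics/scene0.png')
a=cv2.resize(t[220:260,290:340],(400,320),interpolation=cv2.INTER_CUBIC) #x8
b=cv2.resize(s[210:285,300:375],(400,400),interpolation=cv2.INTER_CUBIC) #x5.33
c=cv2.resize(t[255:305,440:490],(200,200)) # x4
d=cv2.resize(s[120:160,270:320],(250,200)) # x5
im=np.zeros((600,800,3),np.uint8);im[:320,:400]=a;im[:400,400:]=b;im[400:,:200]=c;im[400:,400:650]=d
cv2.imwrite('pics/crop.png',im)
```

```text
(no output)
```

View pics/crop.png

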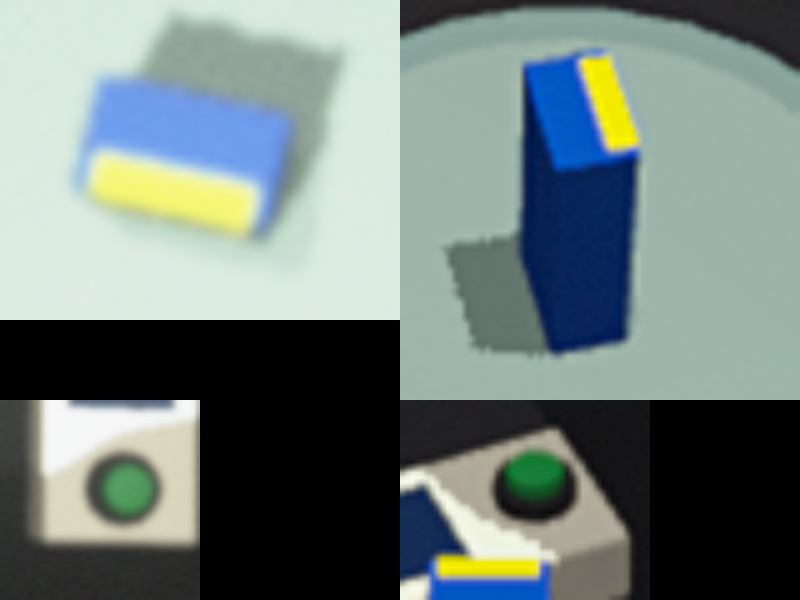

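The crop confirms it: the mat case has its yellow strip on the -x (robot) edge, and the plain sides face away. Next I triangulate the top corners and the button.

```bash
cat > h.py <<'E'
from station import *
import cv2,numpy as np
def P(n):
    c=camera_params(n);return np.array([[c['fx'],0,c['cx']],[0,c['fy'],c['cy']],[0,0,1]])@np.array(c['world_to_cam'])[:3]
def tri(a,b):
    X=cv2.triangulatePoints(P('top'),P('scene'),np.array(a,float).T,np.array(b,float).T);return (X[:3]/X[3]).T
E
python3 - <<'E'
from h import *
T=np.array([(85,203),(265,237),(290,112),(100,78)])/8+[290,220]
S=(np.array([(638,150),(605,50),(525,65),(558,168)])-[400,0])/5.333+[300,210]
X=tri(np.vstack([T,[(471.7,277.3)]]),np.vstack([S,[(297,132.5)]]));print(X.round(4))
m=X[:4].mean(0);w=X[0]+X[3]-X[1]-X[2];d=X[2]+X[3]-X[0]-X[1]
print('c',m,'width',np.linalg.norm(w)/2,np.degrees(np.arctan2(w[1],w[0])),'thick',np.linalg.norm(d)/2,np.degrees(np.arctan2(d[1],d[0])))
from scipy.spatial.transform import Rotation as R
s=sense();print(s['tcp_pos'],R.from_quat(s['tool_rot']).as_matrix().round(3))
E
```

```text
[[ 0.5353  0.1073  0.1247]
 [ 0.5233  0.0531  0.126 ]
 [ 0.5596  0.0461  0.1278]
 [ 0.5719  0.1031  0.1282]
 [ 0.4506 -0.3216  0.066 ]]
c [0.54754223 0.07740612 0.12666808] width 0.056912345854580215 77.65728370994475 thick 0.036934489405473295 -8.79516703773918
[ 0.23507151 -0.57840886  0.23042647] [[ 0.926  0.376 -0.   ]
 [ 0.376 -0.926  0.002]
 [ 0.    -0.002 -1.   ]]
```

```bash
python3 -m handwheel '[[[0,0,-9.6,0,0,0,0],[0,0,-9.6,0,0,0,0],[0,0,-9.6,0,0,0,0],[0,0,-9.6,0,0,0,0],[0,0,-9.5,0,0,0,0],[0,0,-9.5,0,0,0,0],[0,0,0,0.054,0.009,0,0],[0,0,0,0.054,0.009,0,0],[0,0,0,0.054,0.009,0,0],[0,0,0,0.054,0.009,0,0],[0,0,0,0.054,0.009,0,0],[0,0,0,0.054,0.009,0,0],[0,0,0,0.054,0.009,0,0],[0,0,0,0.054,0.009,0,0],[0,0,0,0.054,0.009,0,0],[0,0,0,0.054,0.009,0,0],[0,0,0,0.054,0.009,0,0],[0,0,0,0.054,0.009,0,0],[0,0,0,0.054,0.009,0,0],[0,0,0,0,0,0,0]]]'
python3 - <<'E'
from h import *
from scipy.spatial.transform import Rotation as R
s=sense();print(s['t'],s['tcp_pos'],s['q'],R.from_quat(s['tool_rot']).as_matrix().round(3))
cv2.imwrite('pics/w1.png',snapshot('wrist')[:,:,::-1]);print(camera_params('wrist'))
E
```

```text
t: 2.6
tcp_pos: [0.4787, 0.0931, 0.2311]
tool_rot: [0.767, 0.642, 0.0, -0.0]
force: [0.2, -1.0, -0.2]
finger_gap: 0.0
gripper_force: 0.0
2.6 [0.47871185 0.09307687 0.23110587] [-3.79701369e-02  3.43754148e-01  1.76972290e+00  7.17238607e-04
  1.02755945e+00  1.38883498e-01] [[ 0.176  0.984  0.001]
 [ 0.984 -0.176  0.001]
 [ 0.001  0.    -1.   ]]
{'fx': 371.64829954431775, 'fy': 371.64829954431775, 'cx': 320.46500738242395, 'cy': 240.09133726879205, 'mount': array([[-3.38841383e-04, -9.44611028e-01, -3.28191851e-01,
         8.52681685e-02],
       [ 9.99999900e-01, -4.15434081e-04,  1.63265069e-04,
        -3.09281227e-04],
       [-2.90564065e-04, -3.28191763e-01,  9.44611074e-01,
        -1.43086979e-01],
       [ 0.00000000e+00,  0.00000000e+00,  0.00000000e+00,
         1.00000000e+00]])}
```

View pics/w1.png

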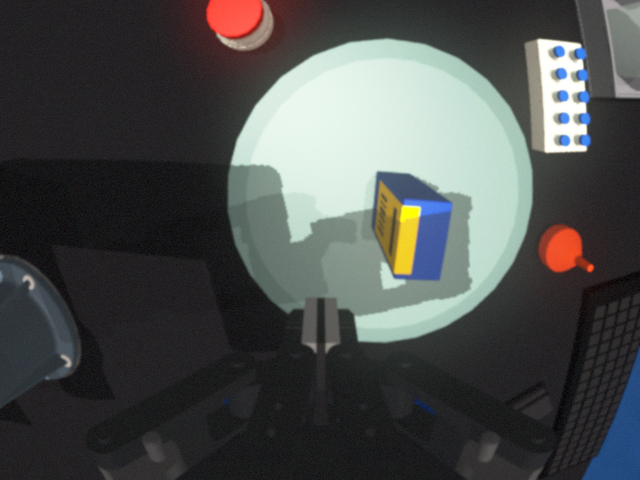

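The wrist view shows the barred yellow label facing the fingers. The top face corners are at about (402,205), (452,202), (441,280), (394,273). I check them at z = 0.133.

```bash
cat >> h.py <<'E'
from scipy.spatial.transform import Rotation as R
def wray(px,z,s):
    c=camera_params('wrist');M=np.array(c['mount']);out=[]
    Rt=R.from_quat(s['tool_rot']).as_matrix()
    for u,v in px:
        a=np.array([u-c['cx'],v-c['cy']])/c['fx'];r=np.hypot(*a);d=np.r_[a/r*np.sin(r),np.cos(r)]
        d=Rt@M[:3,:3]@d;o=Rt@M[:3,3]+s['tcp_pos'];out.append(o+d*(z-o[2])/d[2])
    return np.array(out)
E
python3 - <<'E'
from h import *
s=sense();X=wray([(402,205),(452,202),(441,280),(394,273)],.133,s);print(X.round(4),X.mean(0))
l=(X[0]+X[3])/2;Rt=R.from_quat(s['tool_rot']).as_matrix();print('label mid in tool',Rt.T@(l-s['tcp_pos']))
for e in(X[0]-X[3],X[1]-X[2],X[1]-X[0],X[2]-X[3]):print(np.linalg.norm(e),np.degrees(np.arctan2(e[1],e[0])))
print(wray([(229,190),(533,190),(383,39),(385,342)],.003,s).round(3))
E
```

```text
[[0.5366 0.1078 0.133 ]
 [0.5725 0.1041 0.133 ]
 [0.5603 0.046  0.133 ]
 [0.5254 0.0587 0.133 ]] [0.54870593 0.07913738 0.133     ]
label mid in tool [0.00156675 0.0538025  0.09786117]
0.050291228785731085 77.1316952842785
0.05938838160330849 78.17126644586605
0.036093641330974625 -5.816696926923868
0.03719075807992011 -20.060796790803696
[[ 0.386  0.119  0.003]
 [ 0.718  0.065  0.003]
 [ 0.567  0.243  0.003]
 [ 0.523 -0.095  0.003]]
```

```bash
python3 -m handwheel '[[[0,0,0,0,0,0.04,0],[0,0,0,0,0,0.04,0],[0,0,-2,-0.001,0,0.035,0],[0,0,0,0,0.012,0,0],[0,0,0,0,0.012,0,0],[0,0,0,0,0.006,0,0],[0,0,0,0,0.006,0,0],[0,0,0,0,0.006,0,0],[0,0,0,0,0.006,0,0],[0,0,0,0,0.006,0,0],[0,0,0,0,0.006,0,0]]]'
python3 - <<'E'
from h import *
a=snapshot('scene')[200:290,290:410];b=snapshot('top')[205:275,280:360]
im=np.zeros((400,800,3),np.uint8);im[:300,:400]=cv2.resize(a,(400,300));im[:350,400:]=cv2.resize(b,(400,350))
cv2.imwrite('pics/p2.png',im[:,:,::-1])
E
```

```text
t: 4.03
tcp_pos: [0.5376, 0.0801, 0.1163]
tool_rot: [0.758, 0.653, -0.0, -0.0]
force: [-0.3, -0.9, -0.2]
finger_gap: 0.001
gripper_force: 0.0
```

View pics/p2.png

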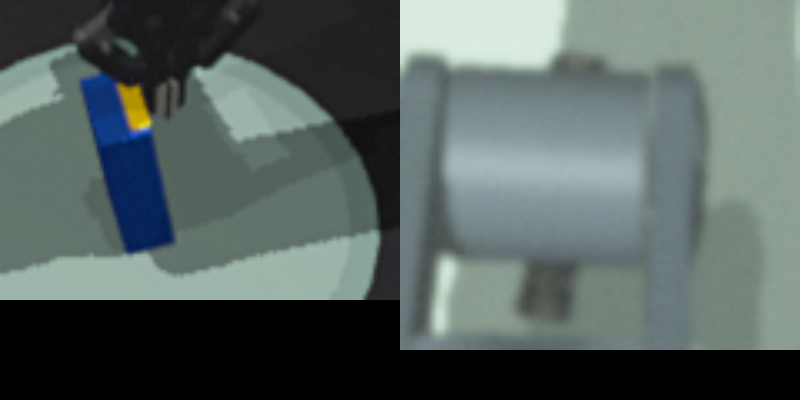

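The case is tilting away from the fingertips (about 8–10°) with its foot in place. I keep pushing.

```bash
python3 -m handwheel '[[[0,0,0,0,0.006,0,0],[0,0,0,0,0.006,0,0],[0,0,0,0,0.006,0,0],[0,0,0,0,0.006,0,0],[0,0,0,0,0.006,0,0],[0,0,0,0,0,0,0],[0,0,0,0,0,0,0],[0,0,0,0,-0.01,-0.04,0],[0,0,0,0,-0.01,-0.055,0],[0,0,0,0,-0.01,-0.055,0],[0,0,0,0,0,0,0]]]'
python3 - <<'E'
from h import *
s=sense();print(s['tcp_pos'],s['q'])
a=snapshot('scene')[200:330,250:410];b=snapshot('top')[170:310,230:390]
im=np.zeros((400,800,3),np.uint8);im[:325,:400]=cv2.resize(a,(400,325));im[:350,400:]=cv2.resize(b,(400,350))
cv2.imwrite('pics/p3.png',im[:,:,::-1])
E
```

```text
t: 5.5
tcp_pos: [0.5393, 0.0803, 0.2711]
tool_rot: [0.757, 0.653, 0.004, 0.004]
force: [-0.4, 0.1, -0.4]
finger_gap: -0.0
gripper_force: 0.0
[0.53925271 0.08025571 0.27110918] [-5.73326211e-02  3.69083588e-01  1.59283379e+00  8.67050497e-05
  1.16950118e+00  9.03980984e-02]
```

View pics/p3.png

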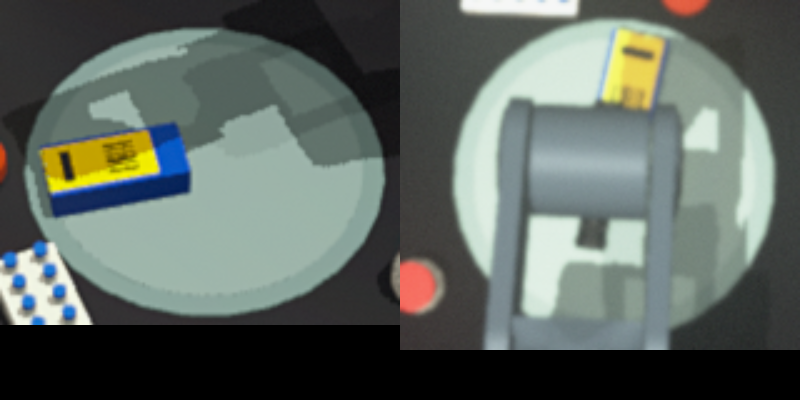

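The case lies flat on the mat, label up (scene crop around (115,170)), with the fingers clear. Now I move over the button.

```bash
python3 -m handwheel '[[[0,0,0,-0.0513,-0.0036,0,0],[0,0,0,-0.0513,-0.0036,0,0],[0,0,0,-0.0513,-0.0036,0,0],[0,0,0,-0.0513,-0.0036,0,0],[0,0,0,-0.0513,-0.0036,0,0],[0,0,0,-0.0513,-0.0036,0,0],[0,0,0,-0.0513,-0.0036,0,0],[0,0,0,-0.0513,-0.0036,0,0],[0,0,0,0,0,0.05,0],[0,0,0,0,0,0.05,0],[0,0,0,0,0,0,0],[0,0,0,0,0,0,0]]]'
python3 - <<'E'
from h import *
s=sense();print(s['t'],s['tcp_pos'],s['tool_rot'],s['force'])
cv2.imwrite('pics/w4.png',snapshot('wrist')[:,:,::-1])
E
```

```text
t: 7.1
tcp_pos: [0.4485, -0.3218, 0.1664]
tool_rot: [0.757, 0.653, -0.0, -0.0]
force: [-0.3, -0.6, 0.1]
finger_gap: -0.001
gripper_force: 0.0
7.1 [ 0.44847188 -0.32176387  0.16643349] [ 7.57481960e-01  6.52856078e-01 -2.80978073e-06 -1.49733571e-04] [-0.28208749 -0.63254877  0.13530003]
```

View pics/w4.png

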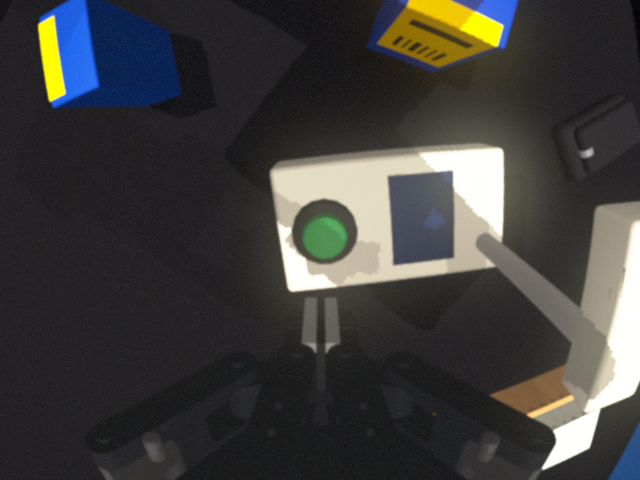

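The button top is centred at (324,238). The console's top edges span (273,163) to (502,150).

Run:
```python
from h import *
s=sense();Rt=R.from_quat(s['tool_rot']).as_matrix()
for z in(.055,.06,.066,.072):
    X=wray([(324,238)],z,s)[0];print(X.round(4),(Rt.T@(X-s['tcp_pos'])).round(4))
```

```text
[ 0.4512 -0.3247  0.055 ] [-0.0019  0.0023  0.1125]
[ 0.4514 -0.323   0.06  ] [-0.0002  0.0023  0.1075]
[ 0.4516 -0.3209  0.066 ] [0.0018 0.0022 0.1015]
[ 0.4519 -0.3189  0.072 ] [0.0039 0.0021 0.0955]
```

```bash
python3 -m handwheel '[[[0,0,0,0.001,0.002,0.045,0],[0,0,0,0,0,0.035,0],[0,0,0,0,0,0.01,0],[0,0,0,0,0,0.005,0],[0,0,0,0,0,0.003,0],[0,0,0,0,0,0,0],[0,0,0,0,0,0,0]]]'
```

```text
t: 8.02
tcp_pos: [0.4506, -0.3213, 0.0691]
tool_rot: [0.758, 0.653, 0.0, 0.001]
force: [-0.6, 0.5, -0.1]
finger_gap: 0.002
gripper_force: 0.0
```

```bash
python3 -m handwheel '[[[0,0,0,0,0,0.002,0],[0,0,0,0,0,0.002,0],[0,0,0,0,0,0,0],[0,0,0,0,0,0,0]]]'; python3 -m handwheel '[[[0,0,0,0,0,0.002,0],[0,0,0,0,0,0.001,0],[0,0,0,0,0,0,0],[0,0,0,0,0,0,0]]]'
```

```text
t: 8.52
tcp_pos: [0.4506, -0.3212, 0.0645]
tool_rot: [0.758, 0.653, 0.0, 0.0]
force: [1.0, -1.3, 4.1]
finger_gap: 0.0
gripper_force: 1.4
t: 9.02
tcp_pos: [0.4506, -0.3212, 0.0615]
tool_rot: [0.758, 0.653, 0.0, 0.0]
force: [1.1, -0.5, 4.7]
finger_gap: 0.001
gripper_force: 2.3
```

```bash
python3 -m handwheel '[[[0,0,0,0,0,0.001,0],[0,0,0,0,0,0.001,0],[0,0,0,0,0,0,0],[0,0,0,0,0,0,0]]]'
```

```text
t: 9.52
tcp_pos: [0.4506, -0.3212, 0.0609]
tool_rot: [0.757, 0.653, -0.0, 0.001]
force: [-0.7, 0.7, 14.4]
finger_gap: 0.002
gripper_force: 7.4
```

The button has bottomed out (14 N, no further travel), so it logged. I lift off and check.

```bash
python3 -m handwheel '[[[0,0,0,0,0,-0.01,0],[0,0,0,0,0,-0.03,0],[0,0,0,0,0,-0.05,0],[0,0,0,0,0,-0.05,0],[0,0,0,0,0,0,0],[0,0,0,0,0,0,0],[0,0,0,0,0,0,0],[0,0,0,0,0,0,0]]]'
python3 - <<'E'
from h import *
cv2.imwrite('pics/end.png',np.hstack([cv2.resize(snapshot('scene')[90:390,180:500],(400,375)),cv2.resize(snapshot('top')[120:360,150:406],(400,375))])[:,:,::-1])
E
```

```text
t: 10.52
tcp_pos: [0.4496, -0.3202, 0.1978]
tool_rot: [0.758, 0.653, -0.0, -0.002]
force: [0.6, -0.2, -0.2]
finger_gap: -0.0
gripper_force: 0.0
```

View pics/end.png

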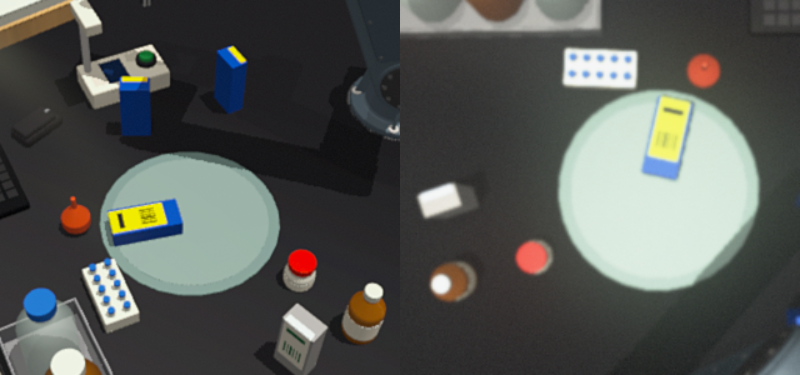

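The case lies on the mat, label up, at (145,220) in the left view. The button is up and nothing else has moved.

```bash
python3 -c "from station import *;print(sign_off())"
```

```text
the job is handed in; nothing more can be done
None
```

The blue case lies flat on the mat with its yellow label up; the green button was then pressed to its stop and came back up, and the job was handed in at about 10.6 s with nothing else on the bench seen to move.

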